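Show the underside of the amber spice jar

ROBOT

A 6-joint arm with a two-finger parallel gripper is mounted at the origin on the work surface. World frame = base frame: x ahead of the robot, y to its left, z up, the work surface at z = 0. Lengths are in m, angles in rad, forces in N, time in s.
With the tool pointing down it reaches from about 0.425 to 0.95 m from the base axis. Payload 3.5 kg.
Tool frame: the origin (TCP) lies at the very end of the fingers, on their centre line; the grasp point (between the pads) lies ctrl.grip_point_offset behind it (ctrl.grip_point_offset is the distance from the TCP to the grasp point, in m); z points along the fingers, y is the direction in which the jaws open and shut (so a half turn about z gives the same grasp; the last joint's range is limited). The gripper opens to 85 mm and grips with 20 to 120 N. Pads are 22 mm wide; open, the fingers measure 114 mm over their backs; the gripper's body (76 mm by 85 mm) begins 54 mm behind the grasp point. The pads swing forward as they close: fully open they stand 13 mm farther back than shut.
Start: joints at [-1.374, 0.286, 1.577, -0, 1.279, -0.15], TCP at [0.229, -0.635, 0.231] pointing down, gripper open.
Joint ranges: [-2.77, 2.77], [-0.9, 2.22], [0.21, 2.48], [-1.53, 4.67], [0.24, 2.81], [-2.84, 2.84]. Speed limits (rad/s): [2.79, 2.79, 3.14, 3.14, 3.14, 3.14].

INTERFACE

Orientations are given as a unit quaternion [x, y, z, w].
In Python, from plant import telemetry, imaging, ticket, finder, ctrl gives the robot as it stands. The module is installed in compiled form; this text tells all that it offers.
- The arm moves only by the shell command python3 -m crank 'ROWS' [FORCE]. ROWS is JSON, a list of rows, each a list of 7 numbers: the shift along the tool's x, y, z scaled (see below), then the turn, a rotation vector about the tool's x, y, z scaled (see below), then the opening, from 0 (shut) to 1 (fully open). A call has 1 to 12 rows; each row is the pose to reach, as a shift and turn from the pose commanded when the call began, along the tool's axes at that moment; what a row does not reach only later rows make up. The controller multiplies each number of a shift by 0.15 m and each number of a turn by 90 degrees. A row lasts 1/10 s, in which the tool goes at most 50 mm and 8.59 degrees, less where a joint would pass 70% of its speed; a pose out of reach is approached as far as the arm can. A call with a number of a shift or a turn outside -1 to 1 is refused whole. A call with a gripper value outside its range is refused whole. The fingers move at their own pace and stop on an object; FORCE is the grip in N (left out, the last holds). Time passes only in rows, so rows that repeat a pose let the fingers close. It gives the time, the measured TCP pose, the force and the opening at its end, in the units of the state.
- telemetry.get_state(): the state, without advancing time (a new reading comes with each control period).
- imaging.read_camera(name): name is "scene" or "side" or "wrist"; returns a dict with "pixels" (384x512x3 uint8, red, green, blue), "vfov" (degrees; the focal length in pixels is half the picture's height over the tangent of half this angle, whatever the lens; pixels are square), "cx", "cy" (the principal point, pixels), "distortion" ([k1, k2, p1, p2, k3] as OpenCV has them; the pictures are not rectified), "rvec" (rotation vector, rad) and "tvec" (3), from world to camera coordinates, as OpenCV has them. Camera axes: x right, y down, z forward; pixel columns grow to the right and rows downward; lengths in m; the calibration is good to about 2 mm. A picture is of the moment at which its call begins. There is no depth.
- ticket.sign_off(): hands the job in, once; it reports no verdict.
Trained networks look in a picture, given as the dict that the camera call returned (one of the last four; its "shot" number tells which), for a name from the list of things; names that differ only in an ending like _2 or _b are one class to them, and where a whole thing is asked for, a point or a joint stands for the part that bears it (a point fixed in the world has none). Each returns a list of dicts, best first, with "confidence" (0 to 1); they miss things now and then, are a little off and sometimes report something else, mostly with a low value. They report only what shows in the picture. A call takes as long as a camera call. They do not tell look-alikes from the thing itself.
- finder.masks_of(label, picture): "pixels" (384x512 bool, what is visible of it) and "extent" ([left, top, right, bottom] in pixels, round what is visible of it).
- finder.pinpoint(label, picture): "location" ([row, column] in pixels: a listed point, or the origin of a listed thing).
The state is a dict: "time": time; "qpos": joint angles; "dq": joint speeds; "joint_efforts": joint torques, N m; "eef_pos": TCP position; "tcp_rot": TCP orientation; "contact_force": force on the tool from outside, world axes, zero at the start; "wrist_torque": the same for the moment, N m; "opening": opening from 0.0 (shut) to 1.0 (fully open).
Only numpy, scipy, OpenCV 4.12 (cv2) and the standard library are available. Lean on these libraries where they do the work, as an engineer would, in place of code of your own. Each camera call takes 0.05 s, during which the arm holds its last target.

TASK

Pull the spice rack's tray all the way out, then lift the amber glass jar upright out of its well. Tip the jar well over onto its side (60 to 90 degrees from upright) so that its flat base faces the far side of the island, away from the robot, where I stand and want to check the glass for chips; finish still gripping it there, raised more than 20 cm above the counter, clear of everything. Leave the clear jar standing in its well and do not disturb the mug, the whisk or the stacked containers.

Things in the scene. Friction and masses are not known exactly. Their poses are not given: they have to be found in the camera images.
- rack: bamboo spice rack, fixed to the counter, 160 deep (x) x 276 wide (y) x 134 mm tall, clear glass top 6 mm thick, open front; origin at the centre of its underside; its own -x axis points out of the front, the way the tray slides, roughly towards the robot (yaw varies by up to 0.25 rad either way)
- tray (a joint): how far the pull-out tray is drawn out along the rack's -x axis (m): 0 shut (as at the start), 0.12 fully out against its stop; it stays where it is left; needs about 2 N to slide
- tray_handle (a point): middle of the tray's steel bar handle: a level round bar 11 mm thick, 110 mm long along the rack's y axis, 45 mm in front of the outer face of the tray's front board, held by a post at each end (94 mm apart); axes as the rack's; 105 mm above the counter. The front board is 12 mm thick and 270 mm wide, and its top is 122 mm above the counter. Moves with the tray
- tray_middle (a point): point midway between the tray's two jar wells, level with their mouths, 38 mm above the counter; moves with the tray; axes as the rack's. The wells lie 55 mm to either side along y, are 50 mm across and 18 mm deep; the front board's inner face is 63 mm ahead of it (-x). With the tray fully out the wells stand 51 mm in front of the rack's front edge and are open from above
- amber_jar_center (a point): the jar to show: empty amber glass jar, 46 mm diameter, 88 mm tall overall, of which the top 16 mm is a fixed black lid 43 mm across; about 0.15 kg; this point is on its axis half-way up (44 mm above its base); its z axis points from the base to the lid. It stands upright in either well, its base 20 mm and this point 64 mm above the counter, under the rack's glass top while the tray is shut
- clear_jar_center (a point): same size of jar in clear glass with a steel lid, standing in the other well, to be left there; point on its axis half-way up (44 mm above its base), z axis towards the lid
- viewpoint (a point): marks the side the person looks from: a point in the air towards the far edge of the island, at x = 0.78, y = 0, z = 0.3 m, axes as the world's; the jar's base should face that way, along world +x
- mug: grey mug, 84 mm across, 95 mm tall, handle on its +y side, loose; origin at the centre of its underside
- whisk: steel whisk lying on the counter, 222 mm long along its x axis, handle to -x, 52 mm high, loose; origin on the counter under its middle
- containers: three stacked glass food containers with grey lids, together 126 x 176 x 186 mm tall, loose; origin at the centre of the underside
There are look-alikes about, which are no part of the job. Leave any yellow look-alike of the containers alone.

How it is judged:
By the outcome, as a careful person would: the job done as asked, in the order asked, and still so for the second after the job is handed in, while the arm keeps its last pose, push and grip.
It also fails if it takes over 50 s, if anything falls off the work surface, if the arm or the gripper's body presses on something with over 40 N, if the wrist force passes 120 N, or if a joint passes its speed limit or range.

## Working session

There is one attempt and no reset: what is moved stays moved. The work goes in short steps, Python scripts to look and compute and a shell command to move; the robot and the scene stay as the last step left them, time stands still between calls to the robot, and variables do not carry over. Pictures are saved under pics/ and viewed, and the job is handed in when it is done.

```bash
ls; mkdir -p pics
python3 - <<'E'
from plant import telemetry, imaging, finder, ctrl
import cv2, numpy as np
print(ctrl.grip_point_offset, telemetry.get_state())
for n in ["scene","side","wrist"]:
    p=imaging.read_camera(n)
    cv2.imwrite(f"pics/{n}0.png",p["pixels"][:,:,::-1])
    print(n,p["vfov"],p["cx"],p["cy"],p["distortion"],p["rvec"],p["tvec"],p["shot"])
    for l in ["rack","tray_handle","tray_middle","amber_jar_center","clear_jar_center","mug","whisk","containers"]:
        print(l,[(np.round(d["location"],1).tolist(),round(d["confidence"],2)) for d in finder.pinpoint(l,p)][:3],[(np.round(d["extent"]).tolist(),round(d["confidence"],2)) for d in finder.masks_of(l,p)][:3])
E
```

```text
pics
0.0187 {'time': 0.0, 'qpos': array([-1.37402236e+00,  2.87218861e-01,  1.57818577e+00,  1.19719214e-06,
        1.27860573e+00, -1.49981252e-01]), 'dq': array([-8.88214199e-05, -2.35757628e-03,  9.86507253e-04, -1.87041577e-03,
       -7.26966446e-04, -7.62836972e-04]), 'joint_efforts': array([-3.32714053e-04, -4.05977511e+01, -2.92630488e+01, -9.96272956e-05,
        5.79765197e-03,  4.93686798e-06]), 'eef_pos': array([ 0.22930635, -0.6341526 ,  0.22990697]), 'tcp_rot': array([ 9.85007025e-01,  1.72510000e-01, -2.77073726e-05, -1.20853795e-03]), 'contact_force': array([-0.23725411,  0.18695185, -0.052996  ]), 'wrist_torque': array([ 0.01969556, -0.06078764, -0.03427751]), 'opening': 0.9979493672203195}
scene 53.45913082128455 253.40398490081648 195.66946615888313 [-0.01449013  0.          0.          0.          0.        ] [ 2.45186737  1.41792447 -0.23680319] [-0.30542712 -0.35643484  1.77371683] 1
rack [([257.4, 248.9], 0.58)] [([208.0, 217.0, 291.0, 293.0], 0.68)]
tray_handle [([223.3, 236.4], 0.45)] [([226.0, 220.0, 252.0, 228.0], 0.43)]
tray_middle [] [([227.0, 217.0, 253
[... 899 characters left out ...]
ter [] []
clear_jar_center [] []
mug [([249.8, 121.4], 0.79)] [([99.0, 230.0, 144.0, 262.0], 0.73)]
whisk [([107.7, 321.9], 0.72)] [([295.0, 82.0, 340.0, 127.0], 0.65)]
containers [([151.8, 266.5], 0.96), ([210.8, 324.7], 0.89), ([184.0, 381.8], 0.79)] [([240.0, 103.0, 301.0, 176.0], 0.96), ([354.0, 140.0, 430.0, 202.0], 0.73), ([299.0, 161.0, 366.0, 239.0], 0.71)]
wrist 60.884241423334686 251.7169508006488 190.3251613954949 [-0.06757767  0.          0.          0.          0.        ] [-2.34268183  1.64529971  0.2705256 ] [-0.67595891 -0.04156348  0.38020099] 3
rack [] []
tray_handle [] []
tray_middle [] []
amber_jar_center [] []
clear_jar_center [] []
mug [] []
whisk [] []
containers [] []
```

View pics/scene0.png

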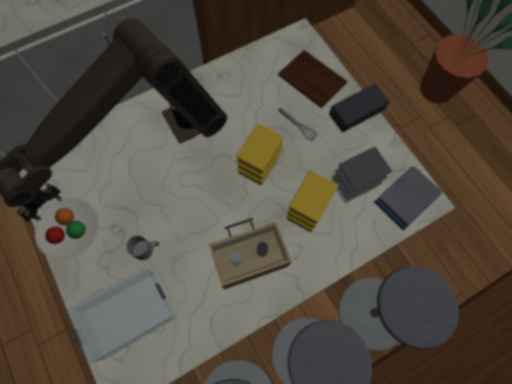

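View pics/side0.png

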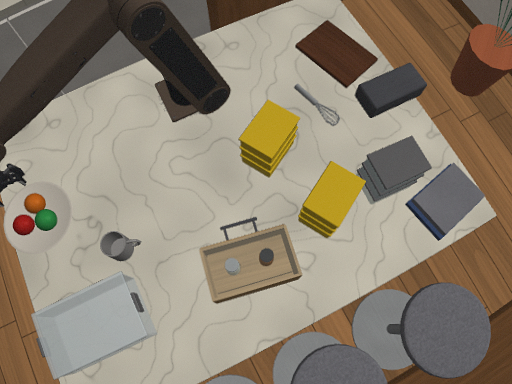

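View pics/wrist0.png

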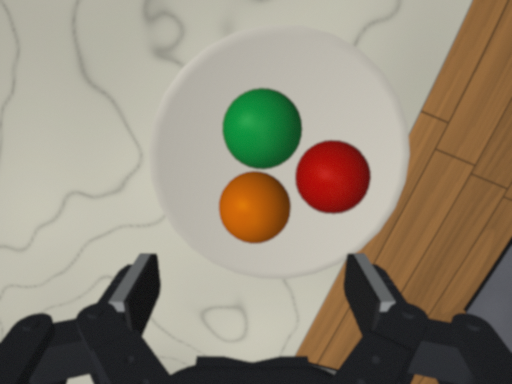

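Scene and side both show the rack in mid-table with its handle towards the robot (side ≈(239,222)). The steel lid shows at side (233,266) and the dark lid at (266,257). Grey containers are at (395,165), with two yellow look-alikes at (270,138) and (332,200). I'll enlarge the rack.

```bash
cat > h.py <<'E'
import cv2, numpy as np
from scipy.spatial.transform import Rotation as R
def K(p):
    f=p["pixels"].shape[0]/2/np.tan(np.radians(p["vfov"])/2)
    return np.array([[f,0,p["cx"]],[0,f,p["cy"]],[0,0,1]])
def proj(p,X):
    return cv2.projectPoints(np.atleast_2d(np.asarray(X,float)),np.asarray(p["rvec"],float),np.asarray(p["tvec"],float),K(p),np.asarray(p["distortion"],float))[0].reshape(-1,2)
def back(p,uv,z):
    u=cv2.undistortPoints(np.asarray(uv,float).reshape(-1,1,2),K(p),np.asarray(p["distortion"],float)).reshape(-1,2)
    Rm=cv2.Rodrigues(np.asarray(p["rvec"],float))[0]; t=np.asarray(p["tvec"],float).ravel()
    C=-Rm.T@t; d=np.c_[u,np.ones(len(u))]@Rm
    return C+d*((z-C[2])/d[:,2])[:,None]
E
python3 - <<'E'
from h import *; from plant import imaging
for n,(x0,y0,x1,y1) in {"scene":(195,205,305,300),"side":(185,205,315,310)}.items():
    p=imaging.read_camera(n)
    c=p["pixels"][y0:y1,x0:x1,::-1]; cv2.imwrite(f"pics/{n}_crop.png",cv2.resize(c,None,fx=6 if n=="side" else 6,fy=6 if n=="side" else 6,interpolation=cv2.INTER_CUBIC)[:600,:800])
E
```

```text
(no output)
```

View pics/side_crop.png

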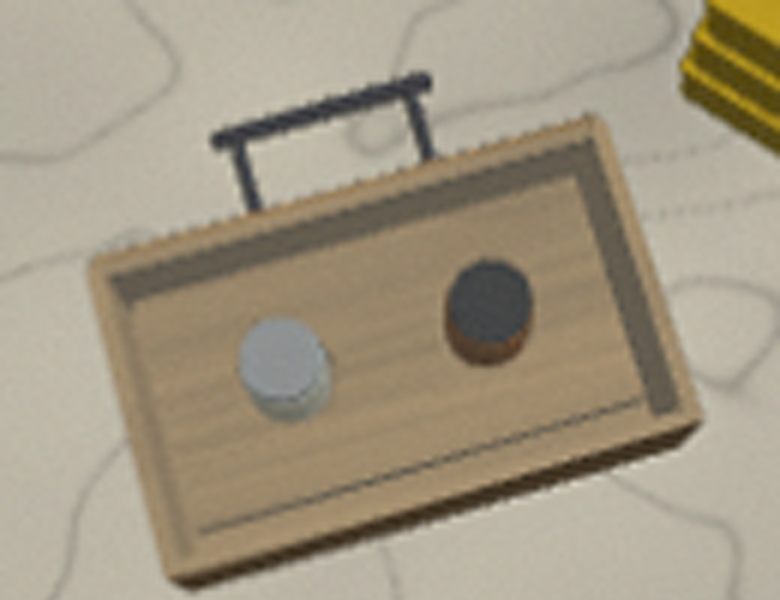

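View pics/scene_crop.png

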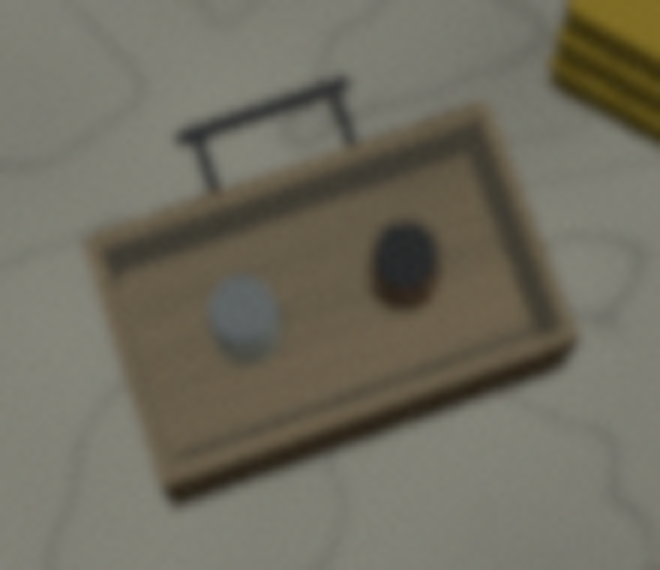

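Run:
```python
from h import *; from plant import imaging
from scipy.optimize import least_squares
P={"side":imaging.read_camera("side"),"scene":imaging.read_camera("scene")}
np.save("/tmp/x.npy",0)
off={"side":(185,205),"scene":(195,205)}
obs={"side":[(218,141),(424,82),(283,360),(489,303),(700,420),(168,575)],"scene":[(190,137),(342,85),(243,315),(404,257),(574,342),(168,490)]}
# local pts: y sign: left(+y) unknown -> clear side
h=0.055-0.0055*0
M=np.array([[-.131,h,.105],[-.131,-h,.105],[-.011,.055,.108],[-.011,-.055,.108],[.08,-.138,.134],[.08,.138,.134]])
def w(q,m=M): 
    c,s=np.cos(q[2]),np.sin(q[2]); return np.c_[q[0]+c*m[:,0]-s*m[:,1],q[1]+s*m[:,0]+c*m[:,1],m[:,2]]
def px(n): return (np.array(obs[n])+.5)/6-.5+np.array(off[n])
print(back(P["side"],px("side")[2:4],.108))
for use in (["side"],["scene"],["side","scene"]):
    r=least_squares(lambda q: np.concatenate([(proj(P[n],w(q))-px(n)).ravel() for n in use]),[.6,0,0],loss="soft_l1")
    print(use,r.x,np.abs(r.fun).round(1))
q=r.x
print("handle",w(q)[:2], w(q)[:2].mean(0)); print("amber now",w(q)[3],"out",w(q,M-[.12,0,0])[3])
# other objects
for n in P:
    p=P[n]
    im=p["pixels"][:,:,::-1].copy()
    for u,v in proj(p,w(q)): cv2.circle(im,(int(round(u)),int(round(v))),2,(0,0,255),1)
    cv2.imwrite(f"pics/{n}_fit.png",im)
p=P["side"]
print("yellow tops z.186",back(p,[(240,138),(268,100),(299,120),(272,160),(300,208),(331,163),(366,183),(338,222)],.186).round(3))
print("mug top",back(p,[(118,240)],.095), "grey cont", back(p,[(395,165)],.186))
```

```text
[[ 0.69042784 -0.12874029  0.108     ]
 [ 0.71171732 -0.02244792  0.108     ]]
['side'] [ 0.66483513 -0.16903965 -0.75192946] [2.480e+01 2.000e-01 4.290e+01 1.000e-01 2.800e+00 1.000e-01 6.590e+01
 6.000e-01 1.381e+02 4.000e-01 3.980e+01 1.000e+00]
['scene'] [ 0.66393174 -0.15994058 -0.86899185] [ 23.2   0.8  28.3   0.3   3.6   0.3  50.1   0.3 108.9   0.8  28.5   0.3]
['side', 'scene'] [ 0.66372046 -0.16157185 -0.84580265] [3.000e+01 1.200e+00 3.670e+01 1.500e+00 4.600e+00 3.000e-01 6.290e+01
 3.500e+00 1.367e+02 6.800e+00 3.800e+01 2.900e+00 2.220e+01 4.000e-01
 2.950e+01 5.000e-01 3.300e+00 5.000e-01 5.060e+01 1.000e-01 1.092e+02
 4.000e-01 2.880e+01 2.000e-01]
handle [[ 0.61801803 -0.02704569  0.105     ]
 [ 0.53568264 -0.09999007  0.105     ]] [ 0.57685034 -0.06351788  0.105     ]
amber now [ 0.61525832 -0.1898105   0.108     ] out [ 0.53568264 -0.09999007  0.108     ]
yellow tops z.186 [[0.357 0.067 0.186]
 [0.273 0.21  0.186]
 [0.385 0.265 0.186]
 [0.469 0.122 0.186]
 [0.644 0.124 0.186]
 [0.561 0.28  0.186]
 [0.666 0.343 0.186]
 [0.732 0.203 0.186]]
mug top [[ 0.45760458 -0.41917183  0.095     ]] grey cont [[0.65768198 0.458421   0.186     ]]
```

```bash
cat >> h.py <<'E'
def w(q,m): 
    m=np.atleast_2d(m); c,s=np.cos(q[2]),np.sin(q[2]); return np.c_[q[0]+c*m[:,0]-s*m[:,1],q[1]+s*m[:,0]+c*m[:,1],m[:,2]]
E
python3 - <<'E'
from h import *; from plant import imaging
from scipy.optimize import least_squares
P={"side":imaging.read_camera("side"),"scene":imaging.read_camera("scene")}
off={"side":(185,205),"scene":(195,205)}
obs={"side":[(218,141),(424,82),(283,360),(489,303),(700,420),(168,575)],"scene":[(190,137),(342,85),(243,315),(404,257),(574,342),(168,490)]}
M=np.array([[-.131,-.055,.105],[-.131,.055,.105],[-.011,-.055,.108],[-.011,.055,.108],[.08,.138,.134],[.08,-.138,.134]])
def px(n): return (np.array(obs[n])+.5)/6-.5+np.array(off[n])
for use in (["side"],["scene"],["side","scene"]):
    r=least_squares(lambda q: np.concatenate([(proj(P[n],w(q,M))-px(n)).ravel() for n in use]),[.7,-.07,0],loss="soft_l1")
    print(use,r.x.round(4),r.fun.round(1))
q=r.x; np.save("q.npy",q)
print("handle",w(q,M)[:2], w(q,M)[:2].mean(0)); print("amber now",w(q,M)[3],"out",w(q,M-[.12,0,0])[3])
for n in P:
    p=P[n]
    im=cv2.resize(p["pixels"][:,:,::-1],None,fx=3,fy=3)
    for u,v in proj(p,w(q,M)): cv2.circle(im,(int(round(3*u+1)),int(round(3*v+1))),3,(0,0,255),1)
    cv2.imwrite(f"pics/{n}_fit.png",im[580:940,500:1000])
from plant import telemetry
print(w(q,[[-.086,.135,.122],[-.206,.135,.122],[-.206,-.135,.122]]))
E
```

```text
['side'] [ 0.711  -0.0776 -0.1864] [ 0.4 -0.2 -0.1  0.1 -0.3  0.   0.1 -0.5  0.9 -0.1 -0.9  0.7]
['scene'] [ 0.7125 -0.0757 -0.1859] [-0.8  0.6  0.4  0.3 -0.  -0.4  0.3 -0.2  1.4 -0.3 -1.5  0. ]
['side', 'scene'] [ 0.7115 -0.077  -0.1865] [ 0.7 -0.2  0.1  0.2 -0.1  0.1  0.3 -0.5  1.2 -0.  -0.6  0.8 -1.2  0.5
 -0.   0.3 -0.4 -0.5 -0.1 -0.2  1.  -0.3 -2.  -0.1]
handle [[ 0.57257816 -0.10675694  0.105     ]
 [ 0.59297771  0.00133496  0.105     ]] [ 0.58277793 -0.05271099  0.105     ]
amber now [ 0.71089615 -0.0209191   0.108     ] out [0.59297771 0.00133496 0.108     ]
[[ 0.65203317  0.07160197  0.122     ]
 [ 0.53411473  0.09385604  0.122     ]
 [ 0.48404309 -0.17146044  0.122     ]]
```

View pics/side_fit.png

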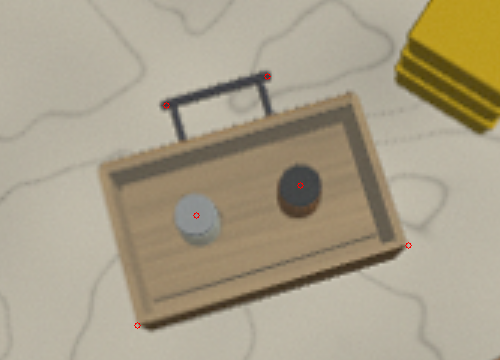

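```bash
cat > calc.py <<'E'
# usage: calc.py x y z  yx yy yz  zx zy zz   (target TCP, tool-y dir, tool-z dir)
import sys; from h import *; from plant import telemetry
s=telemetry.get_state(); a=list(map(float,sys.argv[1:]))
R0=R.from_quat(s["tcp_rot"]); z=np.array(a[6:9]); z/=np.linalg.norm(z); y=np.array(a[3:6]); y-=z*(y@z); y/=np.linalg.norm(y)
T=R.from_matrix(np.c_[np.cross(y,z),y,z])
d=R0.inv().apply(np.array(a[:3])-s["eef_pos"])/.15; r=(R0.inv()*T).as_rotvec()/(np.pi/2)
print("t",round(s["time"],2),"pos",s["eef_pos"].round(4),"q",s["qpos"].round(2),"F",s["contact_force"].round(1),"open",round(float(s["opening"]),3))
print("shift",d.round(3),"turn",r.round(3),"rows>=",np.ceil(max(np.linalg.norm(d)*3,np.linalg.norm(r)*90/8.59)))
E
python3 calc.py .582 -.053 .20 .983 -.185 0 0 0 -1
```

```text
t 2.85 pos [ 0.2294 -0.6348  0.2313] q [-1.37  0.29  1.58  0.    1.28 -0.15] F [ 0.1 -0.1 -0.9] open 1.003
shift [ 3.529 -2.849  0.209] turn [ 0.    -0.    -0.661] rows>= 14.0
```

```bash
python3 -m crank '[[1,-0.8,0,0,0,-0.2,0.4],[1,-0.8,0,0,0,-0.2,0.4],[1,-0.8,0,0,0,-0.2,0.4],[1,-0.8,0,0,0,-0.2,0.4],[1,-0.8,0,0,0,-0.2,0.4]]' && python3 calc.py .582 -.053 .20 .983 -.185 0 0 0 -1
```

```text
time: 3.35
eef_pos: [0.332, -0.467, 0.2314]
tcp_rot: [0.945, 0.327, 0.001, -0.001]
contact_force: [-0.4, 0.3, -0.0]
opening: 0.397
t 3.35 pos [ 0.332  -0.467   0.2314] q [-1.13  0.06  1.83  0.    1.25 -0.23] F [-0.4  0.3 -0. ] open 0.397
shift [ 3.015 -1.14   0.215] turn [-0.    -0.001 -0.458] rows>= 10.0
```

```bash
python3 -m crank '[[1,-0.38,0.05,0,0,-0.2,0.4],[1,-0.38,0.05,0,0,-0.2,0.4],[1,-0.38,0.05,0,0,-0.2,0.4],[1,-0.38,0.05,0,0,-0.2,0.4]]' && python3 calc.py .582 -.053 .20 .983 -.185 0 0 0 -1
```

```text
time: 3.75
eef_pos: [0.4146, -0.3309, 0.2236]
tcp_rot: [0.883, 0.47, 0.0, -0.0]
contact_force: [0.3, -1.2, -0.6]
opening: 0.402
t 3.75 pos [ 0.4146 -0.3309  0.2236] q [-0.87 -0.03  1.94  0.    1.23 -0.27] F [ 0.3 -1.2 -0.6] open 0.402
shift [ 2.16  -0.107  0.16 ] turn [-0.    -0.001 -0.258] rows>= 7.0
```

```bash
python3 -m crank '[[1,-0.05,0.05,0,0,-0.15,0.4],[1,-0.05,0.05,0,0,-0.15,0.4],[1,-0.05,0.05,0,0,-0.15,0.4],[1,-0.05,0.05,0,0,-0.15,0.4]]' && python3 calc.py .582 -.053 .20 .983 -.185 0 0 0 -1
```

```text
time: 4.15
eef_pos: [0.493, -0.2022, 0.2162]
tcp_rot: [0.821, 0.571, 0.001, -0.0]
contact_force: [-0.2, 0.4, -0.1]
opening: 0.396
t 4.15 pos [ 0.493  -0.2022  0.2162] q [-0.58 -0.02  1.94  0.    1.22 -0.23] F [-0.2  0.4 -0.1] open 0.396
shift [1.138 0.211 0.109] turn [ 0.    -0.001 -0.107] rows>= 4.0
```

```bash
python3 -m crank '[[0.99,0.2,0.1,0,0,-0.107,0.4],[0.99,0.2,0.1,0,0,-0.107,0.4],[0.99,0.2,0.1,0,0,-0.107,0.4],[0.99,0.2,0.1,0,0,-0.107,0.4],[0.99,0.2,0.1,0,0,-0.107,0.4]]' && python3 calc.py .582 -.053 .20 .983 -.185 0 0 0 -1
python3 - <<'E'
from h import *; from plant import imaging, finder
p=imaging.read_camera("wrist"); q=np.load("q.npy")
im=p["pixels"][:,:,::-1].copy()
for u,v in proj(p,w(q,[[-.131,-.055,.105],[-.131,0,.105],[-.131,.055,.105]])): cv2.circle(im,(int(round(u)),int(round(v))),3,(0,0,255),1)
cv2.imwrite("pics/w1.png",im)
E
```

```text
time: 4.65
eef_pos: [0.572, -0.0775, 0.201]
tcp_rot: [0.771, 0.637, -0.0, 0.0]
contact_force: [0.2, -1.0, -0.1]
opening: 0.404
t 4.65 pos [ 0.572  -0.0775  0.201 ] q [-0.31  0.1   1.85 -0.    1.19 -0.12] F [ 0.2 -1.  -0.1] open 0.404
shift [0.173 0.035 0.007] turn [-0.     0.001 -0.003] rows>= 1.0
```

View pics/w1.png

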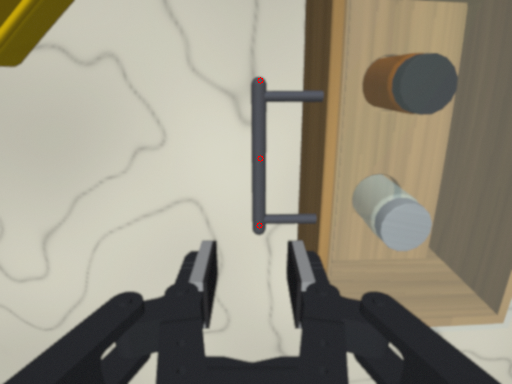

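The wrist view shows the bar running down column ≈259, rows 80–230, and my projected points lie on it. The amber jar (brown glass, dark lid) is at (415,83) and the clear jar (steel lid) at (395,215). Next I centre over the bar and go down.

```bash
python3 -m crank '[[0.17,0.035,0.01,0,0,0,0.4],[0.17,0.035,0.3,0,0,0,0.4],[0.17,0.035,0.55,0,0,0,0.4],[0.17,0.035,0.77,0,0,0,0.4],[0.17,0.035,0.77,0,0,0,0.4],[0.17,0.035,0.77,0,0,0,0.4]]' && python3 -m crank '[[0,0,0,0,0,0,0],[0,0,0,0,0,0,0],[0,0,0,0,0,0,0],[0,0,0,0,0,0,0],[0,0,0,0,0,0,0],[0,0,0,0,0,0,0]]' 50; python3 calc.py .464 -.031 .086 .983 -.185 0 0 0 -1
```

```text
time: 5.3
eef_pos: [0.5814, -0.0548, 0.0862]
tcp_rot: [0.772, 0.635, -0.0, -0.0]
contact_force: [0.2, 0.0, 1.0]
opening: 0.399
time: 5.9
eef_pos: [0.5817, -0.054, 0.0888]
tcp_rot: [0.771, 0.636, -0.001, 0.001]
contact_force: [-5.3, -1.6, 4.2]
opening: 0.111
t 5.9 pos [ 0.5817 -0.054   0.0888] q [-0.27  0.25  1.91 -0.    0.99 -0.07] F [-5.3 -1.6  4.2] open 0.111
shift [ 0.002 -0.799  0.018] turn [ 0.     0.001 -0.003] rows>= 3.0
```

```bash
python3 -m crank '[[0,-0.1,0,0,0,0,0],[0,-0.2,0,0,0,0,0],[0,-0.3,0,0,0,0,0],[0,-0.4,0,0,0,0,0],[0,-0.5,0,0,0,0,0],[0,-0.6,0,0,0,0,0],[0,-0.68,0,0,0,0,0],[0,-0.74,0,0,0,0,0],[0,-0.77,0,0,0,0,0],[0,-0.79,0,0,0,0,0],[0,-0.8,0,0,0,0,0]]'; python3 calc.py .464 -.031 .086 .983 -.185 0 0 0 -1
```

```text
time: 7.0
eef_pos: [0.4658, -0.0325, 0.0888]
tcp_rot: [0.771, 0.637, 0.001, 0.004]
contact_force: [1.1, -6.0, -0.0]
opening: 0.104
t 7.0 pos [ 0.4658 -0.0325  0.0888] q [-0.29 -0.01  2.19 -0.    0.95 -0.09] F [ 1.1 -6.  -0. ] open 0.104
shift [ 0.008 -0.014  0.018] turn [ 0.005  0.003 -0.003] rows>= 1.0
```

```bash
python3 -m crank '[[0,-0.01,0,0,0,0,0],[0,-0.02,0,0,0,0,0],[0,-0.03,0,0,0,0,0],[0,-0.03,0,0,0,0,0]]'; python3 calc.py .464 -.031 .086 .983 -.185 0 0 0 -1
```

```text
time: 7.4
eef_pos: [0.4637, -0.0322, 0.0888]
tcp_rot: [0.771, 0.636, 0.003, 0.007]
contact_force: [8.3, -6.7, -6.2]
opening: 0.109
t 7.4 pos [ 0.4637 -0.0322  0.0888] q [-0.29 -0.02  2.2  -0.    0.95 -0.09] F [ 8.3 -6.7 -6.2] open 0.109
shift [ 0.008 -0.     0.019] turn [ 0.009  0.003 -0.003] rows>= 1.0
```

```bash
python3 -m crank '[[0,-0.015,0,0,0,0,0],[0,-0.03,0,0,0,0,0],[0,-0.03,0,0,0,0,0]]'; python3 calc.py .464 -.031 .086 .983 -.185 0 0 0 -1
```

```text
time: 7.7
eef_pos: [0.4638, -0.0322, 0.089]
tcp_rot: [0.772, 0.636, 0.008, 0.012]
contact_force: [23.4, -8.1, -21.3]
opening: 0.108
t 7.7 pos [ 0.4638 -0.0322  0.089 ] q [-0.29 -0.02  2.21 -0.    0.93 -0.09] F [ 23.4  -8.1 -21.3] open 0.108
shift [ 0.008 -0.001  0.02 ] turn [ 0.018  0.003 -0.004] rows>= 1.0
```

It's against the stop: position steady while the force rises to 23 N. I'll relax, open and lift.

```bash
python3 -m crank '[[0,0.04,0,0,0,0,0],[0,0.05,0,0,0,0,0.2],[0,0.05,0,0,0,0,0.4],[0,0.05,0,0,0,0,0.4],[0,0.05,0,0,0,0,0.4]]'; python3 calc.py .464 -.031 .2 .983 -.185 0 0 0 -1
```

```text
time: 8.2
eef_pos: [0.4622, -0.0297, 0.0861]
tcp_rot: [0.772, 0.636, 0.0, 0.0]
contact_force: [-0.2, -0.2, 0.7]
opening: 0.401
t 8.2 pos [ 0.4622 -0.0297  0.0861] q [-0.28 -0.01  2.19  0.    0.95 -0.09] F [-0.2 -0.2  0.7] open 0.401
shift [-0.006  0.014 -0.759] turn [ 0.    -0.    -0.004] rows>= 3.0
```

```bash
python3 -m crank '[[0,0,-0.33,0,0,0,0.4],[0,0,-0.66,0,0,0,0.4],[0,0,-0.9,0,0,0,0.4],[0,0,-0.9,0,0,0,0.4]]'
python3 - <<'E'
from h import *; from plant import imaging, finder
q=np.load("q.npy")
for n in ["scene","side","wrist"]:
    p=imaging.read_camera(n)
    im=cv2.resize(p["pixels"][:,:,::-1],None,fx=1.5,fy=1.5)
    for u,v in proj(p,w(q,[[-.251,-.055,.105],[-.251,.055,.105],[-.131,-.055,.108],[-.131,.055,.108]])): cv2.circle(im,(int(round(1.5*u)),int(round(1.5*v))),3,(0,0,255),1)
    cv2.imwrite(f"pics/{n}2.png",im)
E
```

```text
time: 8.6
eef_pos: [0.4655, -0.0306, 0.2278]
tcp_rot: [0.771, 0.636, 0.004, 0.005]
contact_force: [0.2, -0.1, -0.1]
opening: 0.4
```

View pics/side2.png

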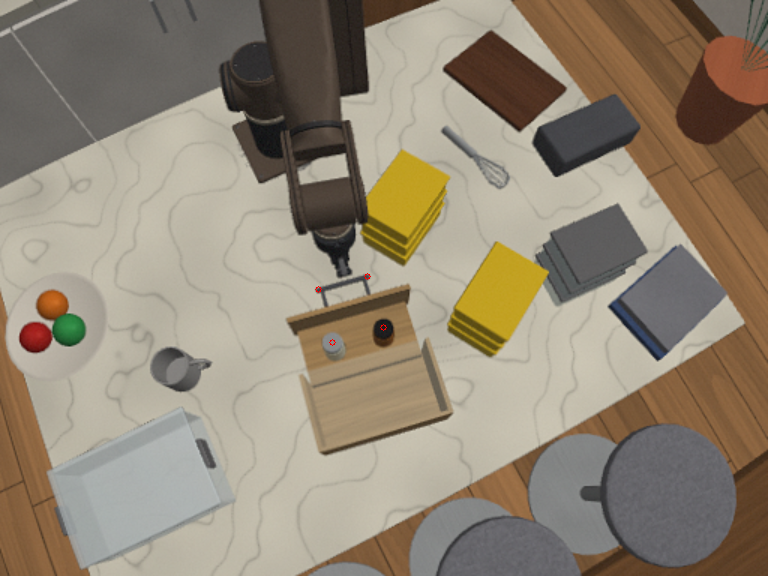

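View pics/wrist2.png

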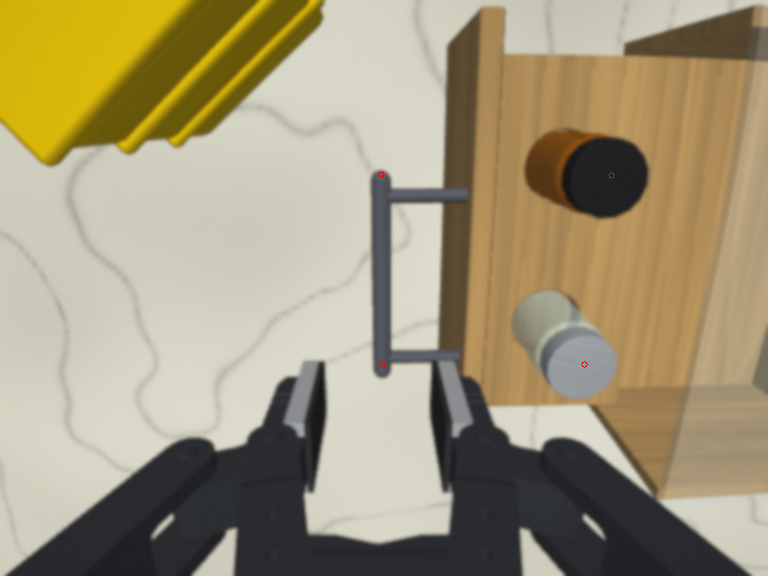

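Side view: tray out, amber lid at (383,328) and steel lid at (332,345) (1.5× scale). Wrist view: amber lid at (605,177), brown glass below it, about 3 mm from my prediction, so the estimate holds. The mug, whisk and stacks haven't moved. Next is the grasp orientation above the amber jar.

```bash
python3 calc.py .591 .001 .22 .1854 .9827 0 0 0 -1
python3 - <<'E'
from h import *; from plant import imaging,telemetry
p=imaging.read_camera("wrist"); s=telemetry.get_state()
Rm=cv2.Rodrigues(np.array(p["rvec"],float))[0]; C=-Rm.T@np.array(p["tvec"],float).ravel()
print("cam in tool",R.from_quat(s["tcp_rot"]).inv().apply(C-s["eef_pos"]))
E
```

```text
t 8.75 pos [ 0.4616 -0.0296  0.2201] q [-0.28 -0.19  2.09  0.    1.24 -0.09] F [-0.2 -0.3 -0.2] open 0.401
shift [ 0.365  0.808 -0.001] turn [-0.000e+00 -1.000e-03 -1.003e+00] rows>= 11.0
cam in tool [ 0.08115582  0.00040843 -0.14304538]
```

```bash
python3 -m crank '[[0.365,0.81,0,0,0,-1,1],[0.365,0.81,0,0,0,-1,1],[0.365,0.81,0,0,0,-1,1],[0.365,0.81,0,0,0,-1,1],[0.365,0.81,0,0,0,-1,1],[0.365,0.81,0,0,0,-1,1],[0.365,0.81,0,0,0,-1,1],[0.365,0.81,0,0,0,-1,1],[0.365,0.81,0,0,0,-1,1],[0.365,0.81,0,0,0,-1,1],[0.365,0.81,0,0,0,-1,1],[0.365,0.81,0,0,0,-1,1]]'; python3 calc.py .591 .001 .22 .1854 .9827 0 0 0 -1
python3 - <<'E'
from h import *; from plant import imaging, telemetry
q=np.load("q.npy"); p=imaging.read_camera("wrist"); s=telemetry.get_state()
im=p["pixels"][:,:,::-1].copy()
for u,v in proj(p,w(q,[[-.131,-.055,.108],[-.131,.055,.108]])): cv2.circle(im,(int(round(u)),int(round(v))),3,(0,0,255),1)
e=s["eef_pos"].copy(); e[2]=.108
u,v=proj(p,[e])[0]; cv2.circle(im,(int(round(u)),int(round(v))),3,(0,255,0),1)
cv2.imwrite("pics/w3.png",im); np.save("w3.npy",p,allow_pickle=True)
E
```

```text
time: 10.0
eef_pos: [0.5908, 0.0009, 0.2181]
tcp_rot: [0.096, 0.995, 0.0, -0.002]
contact_force: [-0.2, 0.4, 0.1]
opening: 0.994
t 10.0 pos [0.5908 0.0009 0.2181] q [-0.17  0.12  1.8   0.    1.23 -1.55] F [-0.2  0.4  0.1] open 0.994
shift [-0.001  0.001 -0.013] turn [-0.    -0.003 -0.004] rows>= 1.0
```

View pics/w3.png

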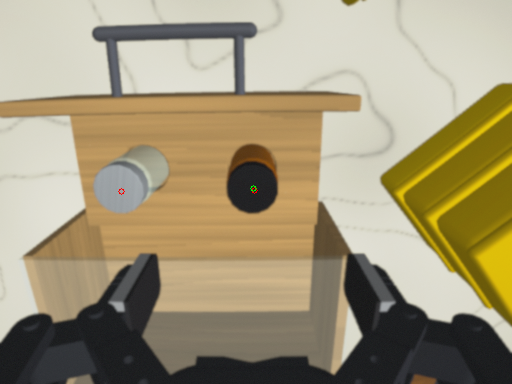

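Green (TCP axis) falls on the amber lid's centre at (252,188), and the clear jar is well to the left at (121,188). Going down.

```bash
python3 -m crank '[[0,0,0.3,0,0,0,1],[0,0,0.6,0,0,0,1],[0,0,0.8,0,0,0,1],[0,0,0.93,0,0,0,1],[0,0,1,0,0,0,1],[0,0,1,0,0,0,1]]'; python3 calc.py .591 .001 .059 .1854 .9827 0 0 0 -1
```

```text
time: 10.65
eef_pos: [0.5904, 0.0009, 0.0685]
tcp_rot: [0.096, 0.995, 0.0, -0.002]
contact_force: [-0.5, 0.5, -0.6]
opening: 1.0
t 10.65 pos [0.5904 0.0009 0.0685] q [-0.17  0.29  1.89 -0.    0.96 -1.55] F [-0.5  0.5 -0.6] open 1.0
shift [-0.004  0.001  0.063] turn [-0.    -0.003 -0.004] rows>= 1.0
```

```bash
python3 -m crank '[[0,0,0.06,0,0,0,1],[0,0,0.06,0,0,0,1],[0,0,0.06,0,0,0,0],[0,0,0.06,0,0,0,0],[0,0,0.06,0,0,0,0],[0,0,0.06,0,0,0,0],[0,0,0.06,0,0,0,0],[0,0,0.06,0,0,0,0],[0,0,0.06,0,0,0,0],[0,0,0.06,0,0,0,0]]' 60; python3 calc.py .591 .001 .25 .1854 .9827 0 0 0 -1
```

```text
time: 11.65
eef_pos: [0.5929, 0.0006, 0.063]
tcp_rot: [0.096, 0.995, -0.0, 0.001]
contact_force: [-0.6, -0.8, 6.6]
opening: 0.514
t 11.65 pos [0.5929 0.0006 0.063 ] q [-0.17  0.3   1.89  0.    0.94 -1.55] F [-0.6 -0.8  6.6] open 0.514
shift [ 0.01   0.    -1.246] turn [ 0.     0.001 -0.003] rows>= 4.0
```

Opening 0.514 matches the 46 mm body (the 11 mm bar also read about 2 mm low). Lifting straight up.

```bash
python3 -m crank '[[0,0,-0.07,0,0,0,0],[0,0,-0.15,0,0,0,0],[0,0,-0.25,0,0,0,0],[0,0,-0.38,0,0,0,0],[0,0,-0.52,0,0,0,0],[0,0,-0.66,0,0,0,0],[0,0,-0.8,0,0,0,0],[0,0,-0.9,0,0,0,0],[0,0,-1,0,0,0,0],[0,0,-1,0,0,0,0]]'; python3 calc.py .56 0 .36 0 1 0 0.97 0 -.242
python3 - <<'E'
from h import *; from plant import imaging
p=imaging.read_camera("wrist"); a=p["pixels"][:,:,::-1]
p=imaging.read_camera("side"); b=cv2.resize(p["pixels"][90:330,120:380,::-1],None,fx=1.6,fy=1.6)
c=np.zeros((384,800,3),np.uint8); c[:,:384]=cv2.resize(a,(384,288))[np.r_[0:288,np.zeros(96,int)]]; c[:384,384:800]=b; cv2.imwrite("pics/l4.png",c)
E
```

```text
time: 12.65
eef_pos: [0.5933, 0.0005, 0.2149]
tcp_rot: [0.096, 0.995, -0.0, 0.002]
contact_force: [1.5, -0.5, -0.0]
opening: 0.514
t 12.65 pos [5.933e-01 5.000e-04 2.149e-01] q [-0.17  0.12  1.8   0.    1.22 -1.55] F [ 1.5 -0.5 -0. ] open 0.514
shift [ 0.212 -0.045 -0.968] turn [-0.081 -0.838 -0.104] rows>= 9.0
```

View pics/l4.png

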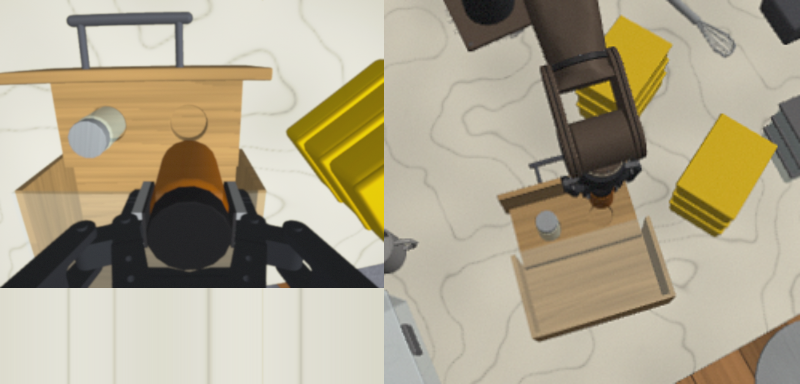

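Wrist half: the amber jar is in the fingers with its well empty at (188,122), and the clear jar is standing at (95,130). Tray still out. Raising more, then tipping.

```bash
python3 -m crank '[[0.05,0,-0.2,0,0,0,0],[0.1,0,-0.45,0,0,0,0],[0.15,0,-0.7,0,0,0,0],[0.2,0,-0.9,0,0,0,0],[0.2,0,-0.95,0,0,0,0]]'; python3 calc.py .56 0 .36 0 1 0 0.97 0 -.242
```

```text
time: 13.25
eef_pos: [0.5631, 0.0064, 0.3578]
tcp_rot: [0.096, 0.995, -0.0, 0.003]
contact_force: [-0.0, -0.0, -0.2]
opening: 0.514
t 13.25 pos [0.5631 0.0064 0.3578] q [-0.17 -0.03  1.7   0.    1.47 -1.55] F [-0.  -0.  -0.2] open 0.514
shift [ 0.012 -0.046 -0.015] turn [-0.081 -0.838 -0.103] rows>= 9.0
```

```bash
python3 -m crank '[[0,0,0,-0.008,-0.08,-0.01,0],[0,-0.01,0,-0.016,-0.16,-0.02,0],[0,-0.02,0,-0.024,-0.24,-0.03,0],[0,-0.02,0,-0.032,-0.33,-0.04,0],[0,-0.03,0,-0.04,-0.42,-0.05,0],[0,-0.03,0,-0.05,-0.51,-0.06,0],[0,-0.04,0,-0.058,-0.6,-0.075,0],[0,-0.04,0,-0.066,-0.68,-0.085,0],[0,-0.04,0,-0.073,-0.76,-0.095,0],[0,-0.04,0,-0.081,-0.84,-0.103,0],[0,-0.04,0,-0.081,-0.84,-0.103,0],[0,-0.04,0,-0.081,-0.84,-0.103,0]]'; python3 calc.py .56 0 .36 0 1 0 0.97 0 -.242
```

```text
time: 14.45
eef_pos: [0.5417, 0.0149, 0.3773]
tcp_rot: [0.011, 0.804, -0.004, 0.594]
contact_force: [-0.4, 0.1, -1.5]
opening: 0.515
t 14.45 pos [0.5417 0.0149 0.3773] q [-0.27 -0.65  2.44  1.21  0.26 -2.84] F [-0.4  0.1 -1.5] open 0.515
shift [ 0.073 -0.097  0.152] turn [-0.013 -0.035 -0.009] rows>= 1.0
```

```bash
python3 calc.py .66 0 .44 0 1 0 0.97 0 -.242; python3 -c "
from h import *;from plant import telemetry
print(R.from_quat(telemetry.get_state()['tcp_rot']).as_matrix().round(3))"
```

```text
t 14.45 pos [0.5417 0.0149 0.3773] q [-0.27 -0.65  2.44  1.21  0.26 -2.84] F [-0.4  0.1 -1.5] open 0.515
shift [-0.633 -0.078  0.632] turn [-0.013 -0.035 -0.009] rows>= 3.0
[[-0.294  0.023  0.955]
 [ 0.014  1.    -0.019]
 [-0.956  0.008 -0.295]]
```

```bash
python3 -m crank '[[-0.1,0,0.1,0,0,0,0],[-0.2,-0.02,0.2,0,0,0,0],[-0.3,-0.04,0.3,0,0,0,0],[-0.4,-0.06,0.4,0,0,0,0],[-0.5,-0.08,0.5,0,0,0,0],[-0.6,-0.08,0.6,0,0,0,0],[-0.63,-0.08,0.63,0,0,0,0],[-0.63,-0.08,0.63,0,0,0,0],[-0.63,-0.08,0.63,0,0,0,0]]'; python3 calc.py .66 0 .44 0 1 0 0.97 0 -.242; python3 -c "
from h import *;from plant import telemetry
print(R.from_quat(telemetry.get_state()['tcp_rot']).as_matrix().round(3))"
```

```text
time: 15.35
eef_pos: [0.6592, -0.0038, 0.4432]
tcp_rot: [0.008, 0.805, -0.002, 0.594]
contact_force: [1.0, 0.2, -0.8]
opening: 0.516
t 15.35 pos [ 0.6592 -0.0038  0.4432] q [-0.24 -0.34  2.12  1.17  0.24 -2.8 ] F [ 1.   0.2 -0.8] open 0.516
shift [0.019 0.025 0.011] turn [-0.009 -0.035 -0.006] rows>= 1.0
[[-0.295  0.016  0.955]
 [ 0.01   1.    -0.013]
 [-0.955  0.006 -0.295]]
```

Tilt is 73° and heading within 1°, but joint 5 sits at its range edge. Moving up and out to gain margin.

```bash
python3 -m crank '[[-0.1,0,0,0,0,0,0],[-0.2,0,0,0,0,0,0],[-0.3,0,0,0,0,0,0],[-0.4,0.02,0,0,0,0,0],[-0.5,0.02,0,0,0,0,0],[-0.6,0.02,0,0,0,0,0],[-0.6,0.02,0,0,0,0,0],[-0.6,0.02,0,0,0,0,0]]'; python3 calc.py .66 0 .5 0 1 0 0.97 0 -.242; python3 -c "
from h import *;from plant import telemetry
print(R.from_quat(telemetry.get_state()['tcp_rot']).as_matrix().round(3),telemetry.get_state()['qpos'].round(3))"
```

```text
time: 16.15
eef_pos: [0.6853, -0.0016, 0.5303]
tcp_rot: [0.008, 0.804, -0.002, 0.594]
contact_force: [-0.0, 0.8, -2.2]
opening: 0.518
t 16.15 pos [ 0.6853 -0.0016  0.5303] q [-0.22 -0.31  1.95  0.71  0.31 -2.32] F [-0.   0.8 -2.2] open 0.518
shift [ 0.243  0.007 -0.102] turn [-0.008 -0.034 -0.007] rows>= 1.0
[[-0.294  0.015  0.956]
 [ 0.011  1.    -0.013]
 [-0.956  0.006 -0.294]] [-0.224 -0.308  1.946  0.714  0.31  -2.317]
```

```bash
python3 -m crank '[[0,0,0,-0.008,-0.03,-0.007,0],[0,0,0,-0.008,-0.03,-0.007,0],[0,0,0,-0.008,-0.03,-0.007,0],[0,0,0,-0.008,-0.03,-0.007,0],[0,0,0,-0.008,-0.03,-0.007,0]]'
python3 - <<'E'
from h import *;from plant import telemetry, imaging, finder
s=telemetry.get_state()
print(R.from_quat(s['tcp_rot']).as_matrix()[:,2].round(3),s['qpos'].round(3),s['opening'],s['eef_pos'])
q=np.load("q.npy")
for n in ["scene","side","wrist"]:
    p=imaging.read_camera(n); cv2.imwrite(f"pics/{n}5.png",cv2.resize(p["pixels"][:,:,::-1],None,fx=1.5,fy=1.5))
    if n!="wrist":
        for l in ["amber_jar_center","clear_jar_center"]: print(n,l,[(np.round(d["location"],1).tolist(),round(d["confidence"],2)) for d in finder.pinpoint(l,p)][:3])
        print(proj(p,w(q,[[-.131,-.055,.108],[-.251,-.055,.105]])), "jar exp centre", proj(p,[s['eef_pos']+.025*R.from_quat(s['tcp_rot']).as_matrix()[:,2]*0]))
E
```

```text
time: 16.65
eef_pos: [0.6859, -0.0019, 0.5316]
tcp_rot: [0.0, 0.79, -0.001, 0.614]
contact_force: [0.4, 0.1, -1.3]
opening: 0.514
[ 0.969 -0.001 -0.247] [-0.233 -0.312  1.967  0.926  0.282 -2.536] 0.5138674679752742 [ 0.68586436 -0.00187454  0.53160333]
scene amber_jar_center [([204.9, 266.2], 0.86), ([249.2, 280.3], 0.35)]
scene clear_jar_center [([227.7, 222.7], 0.59), ([200.7, 267.9], 0.45)]
[[224.97147348 227.71647852]
 [215.83671128 200.50419901]] jar exp centre [[267.30069404 205.01041928]]
side amber_jar_center [([201.8, 274.7], 0.58)]
side clear_jar_center [([230.9, 221.1], 0.48)]
[[221.54178033 227.67409894]
 [212.14035063 192.98110043]] jar exp centre [[275.14589576 204.79448077]]
```

View pics/side5.png

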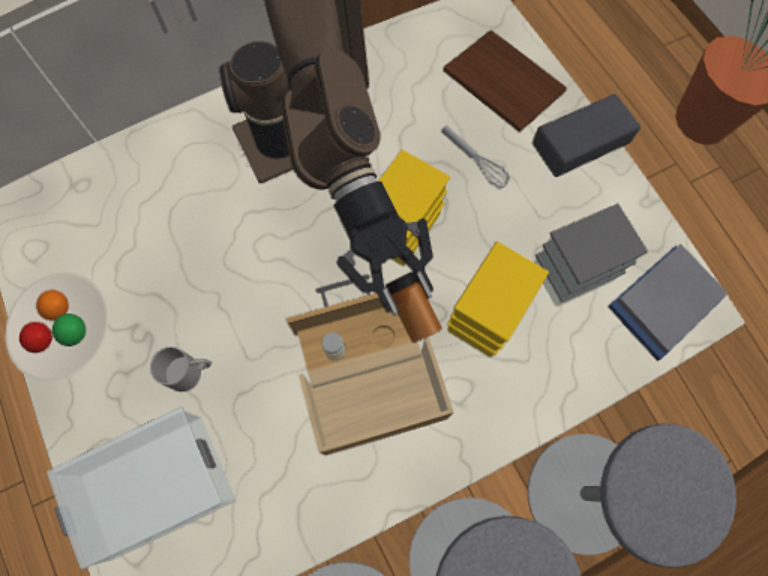

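View pics/wrist5.png

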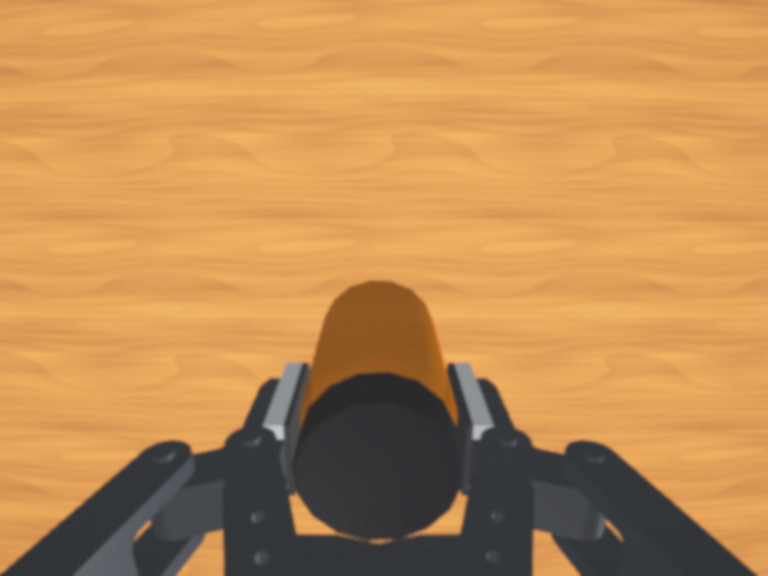

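View pics/scene5.png

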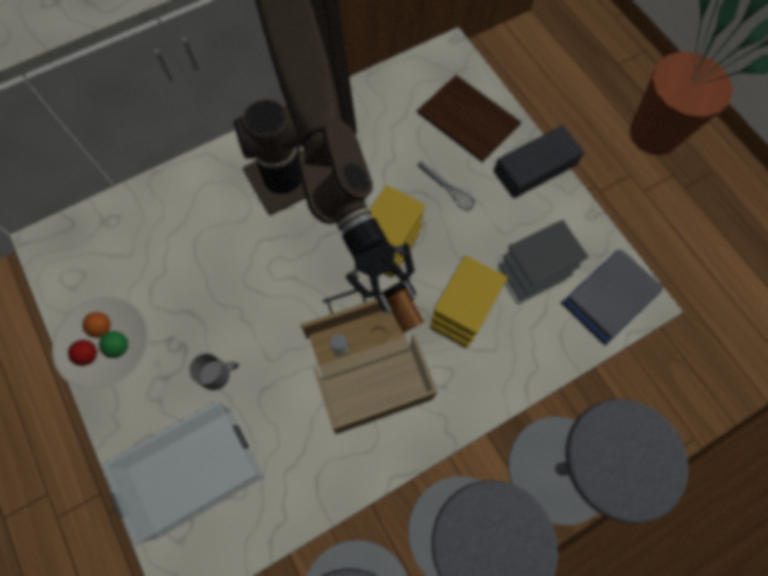

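Side (1.5×): the amber jar is held at (415,310) with its base towards the far edge. The clear jar is at (332,346), the tray is out, and the mug (177,368), whisk (475,155) and grey containers (598,250) are where they were. The wrist view shows the jar square in the pads, with no slip. Handing in.

```bash
python3 -m crank '[[0,0,0,0,0,0,0],[0,0,0,0,0,0,0],[0,0,0,0,0,0,0]]'
python3 - <<'E'
from plant import ticket,telemetry
s=telemetry.get_state(); print(s["time"],s["qpos"].round(3),abs(s["dq"]).max()); print(ticket.sign_off())
E
```

```text
time: 17.3
eef_pos: [0.6859, -0.0019, 0.5314]
tcp_rot: [0.0, 0.79, -0.001, 0.614]
contact_force: [-0.3, 0.2, -2.1]
opening: 0.517
17.3 [-0.233 -0.312  1.967  0.927  0.281 -2.538] 0.0015340028479698667
the job is handed in; nothing more can be done
None
```

The job is handed in at 17.3 s, with the amber jar still gripped on its side and its base facing you.

- **Tray:** I pulled it out by the handle until it stopped moving and the force rose to about 23 N. That was 120 mm of travel.
- **Jar:** I gripped the amber jar (brown glass, dark lid) by its body at 60 N and lifted it straight up out of its well. High above the rack I tipped it to about 76° from upright. That angle is measured from the tool; the wrist view showed the jar barely shifted in the pads, by 1–2° at most. The base points along world +x to within a degree, and the fingertips are about 0.53 m above the counter.
- **Last checks:** The arm is at rest and the grip opening is steady at about 0.515. The pictures show the clear jar standing in its well, the tray out, and the mug, whisk and all the stacks where they were.

Two measurements were slightly off: one wrist view put the lids about 3 mm from my prediction, but the view straight above the jar agreed. Joint 5 touched its lower range edge during the tip (0.24 rad), so I moved up and out, and it ended at 0.28 rad.

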